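Flip the empty can bay's stock marker

ROBOT

A 6-joint arm with a two-finger parallel gripper is mounted at the origin on the work surface. World frame = base frame: x ahead of the robot, y to its left, z up, the work surface at z = 0. Lengths are in m, angles in rad, forces in N, time in s.
With the tool pointing down it reaches from about 0.375 to 0.9 m from the base axis. Payload 3.1 kg.
Tool frame: the origin (TCP) lies midway between the tips of the shut fingers; the grasp point (between the pads) lies 19 mm behind it; z points along the fingers, y is the direction in which the jaws open and shut (so a half turn about z gives the same grasp; the last joint's range is limited). The gripper opens to 87 mm and grips with 3 to 60 N. Pads are 19 mm wide; open, the fingers measure 117 mm over their backs; the gripper's body (75 mm by 190 mm) begins 51 mm behind the grasp point.
Start: joints at [1.165, 0.527, 1.433, -0, 1.181, -0.178], TCP at [0.14, 0.609, 0.223] pointing down, gripper open.
Joint ranges: [-3.08, 3.08], [-0.75, 2.2], [0.22, 2.44], [-1.43, 4.57], [0, 2.65], [-2.85, 2.85]. Speed limits (rad/s): [2.79, 2.79, 3.14, 3.14, 3.14, 3.14].

INTERFACE

Orientations are given as a unit quaternion [x, y, z, w].
In Python, from rig import robot gives the robot as it stands.
- The arm moves only by the tool move_arm, never from a script. Its argument "rows" is one flat list of numbers, 7 for each row, row after row: the shift along the world's x, y, z in mm, then the turn, a rotation vector about the world's x, y, z in rad, then the closure, from 0 (fully open) to 1 (shut). A call has 1 to 12 rows; each row shifts and turns the commanded pose from where the row before left it; what a row does not reach is not made up. A row lasts 1/10 s, in which the tool goes at most 50 mm and 8.59 degrees, less where a joint would pass 70% of its speed; a pose out of reach is approached as far as the arm can. A call with a gripper value outside its range is refused whole. The fingers move at their own pace and stop on an object; "grip_force" is the grip in N (left out, the last holds). Time passes only in rows, so rows that do not move let the fingers close. It gives the time, the measured TCP pose, the force and the opening at its end, in the units of the state.
- robot.get_obs(): the state, without advancing time (a new reading comes with each control period).
- robot.camera(name): name is "scene" or "top"; returns a dict with "color" (420x560x3 uint8, red, green, blue), "z_map" (420x560 float32, m along the optical axis (not along the pixel's ray), 0 where there is no reading), "camera_matrix" (3x3 intrinsics, pixels), "R" (3x3) and "t" (3): a world point X has camera coordinates R X + t. Camera axes: x right, y down, z forward; pixel columns grow to the right and rows downward; lengths in m; the calibration is good to about 2 mm. A picture is of the moment at which its call begins.
- robot.hand_in(): hands the job in, once; it reports no verdict.
Trained networks look in the newest picture that a camera, given by its name, has taken for a name from the list of things; names that differ only in an ending like _2 or _b are one class to them, and where a whole thing is asked for, a point or a joint stands for the part that bears it (a point fixed in the world has none). Each returns a list of dicts, best first, with "conf" (0 to 1); they miss things now and then, are a little off and sometimes report something else, mostly with a low value. They report only what shows in the picture. A call takes as long as a camera call.
- robot.search_frame(camera, thing): "at" ([column, row] in pixels, amid what is visible of it).
- robot.spot_point(camera, thing): "at" ([column, row] in pixels: a listed point, or the origin of a listed thing).
The state is a dict: "time": time; "q": joint angles; "joint_velocities": joint speeds; "joint_torque": joint torques, N m; "position": TCP position; "tool_rot": TCP orientation; "ft_force": force on the tool from outside, world axes, zero at the start; "moment": the same for the moment, N m; "grip_width": finger opening in m.
Only numpy, scipy, OpenCV 4.12 (cv2) and the standard library are available. Lean on these libraries where they do the work, as an engineer would, in place of code of your own. Each camera call takes 0.05 s, during which the arm holds its last target.

TASK

One of the two can bays on the counter has run out of cans. With the fingertips only, never pinching the marker, flip that empty bay's hinged marker paddle right over its pivot, from the near side to the far side, and push it fully down on its stop so that it lies flat with the ring face up. Leave the stocked bay's marker, the cans and the jar where they are.

Things in the scene. Friction and masses are not known exactly. Their poses are not given: they have to be found in the camera images.
- empty_bay: The empty can bay, fixed: grey base plate (6 mm thick, x -35 to 165 mm, y +-75) with a marker stand and, behind it, a steel tray 100 x 166 mm (rim 32 mm above the counter) centred at x = 110 mm; its tray is empty. Origin on the counter straight under the marker's pivot; x from stand to tray (roughly away from the robot), y along the pivot axis, z up.
- stocked_bay: The stocked can bay, fixed: grey base plate (6 mm thick, x -35 to 165 mm, y +-75) with a marker stand and, behind it, a steel tray 100 x 166 mm (rim 32 mm above the counter) centred at x = 110 mm; two cans stand in its tray; otherwise it is identical to the empty bay. Origin on the counter straight under the marker's pivot; x from stand to tray (roughly away from the robot), y along the pivot axis, z up.
- empty_marker (a joint): Hinge angle (rad) of the empty bay's flip marker. 0: paddle level on the near side of its pivot (bay's -x), face with a dark filled disc (48 mm) up; pi/2: straight up; pi, the stop: level on the far side (bay's +x, towards the tray), face with an open ring (56 mm) up. Friction hinge, no spring: it stays where it is left; about 1 N at the free edge moves it. Starts anywhere from 0.05 to 0.4; must end at pi.
- stocked_marker (a joint): Hinge angle (rad) of the stocked bay's flip marker. 0: paddle level on the near side of its pivot (bay's -x), face with a dark filled disc (48 mm) up; pi/2: straight up; pi, the stop: level on the far side (bay's +x, towards the tray), face with an open ring (56 mm) up. Friction hinge, no spring: it stays where it is left; about 1 N at the free edge moves it. Starts anywhere from 0.05 to 0.4; leave it so.
- empty_bay_pivot (a point): Centre of the empty bay's marker pivot axis, 140 mm above the counter, with the bay's axes. Two uprights, each 20 x 12 mm and 153 mm tall, stand at y = +-54 mm beside the paddle; two small rests reach 25 mm either way along x just under it. Farther out than that, the space under the paddle is open.
- stocked_bay_pivot (a point): Centre of the stocked bay's marker pivot axis, 140 mm above the counter, with the bay's axes. Two uprights, each 20 x 12 mm and 153 mm tall, stand at y = +-54 mm beside the paddle; two small rests reach 25 mm either way along x just under it. Farther out than that, the space under the paddle is open.
- empty_marker_edge (a point): Middle of the free edge of the empty bay's marker paddle; moves with it. The paddle is a flat aluminium plate, 97 mm from pivot axis to free edge, 90 mm wide, pivot axis in mid-thickness; 4 mm thick at the rim, 10 mm over its two raised faces, which begin 3 mm in from the rim.
- stocked_marker_edge (a point): Middle of the free edge of the stocked bay's marker paddle; moves with it. The paddle is a flat aluminium plate, 97 mm from pivot axis to free edge, 90 mm wide, pivot axis in mid-thickness; 4 mm thick at the rim, 10 mm over its two raised faces, which begin 3 mm in from the rim.
- can0: One can in the stocked bay's tray, steel with a paper label, 66 mm diameter, 100 mm tall, about 0.4 kg, upright; origin at the centre of its underside. Leave it alone.
- can1: The other can in the stocked bay's tray, steel with a paper label, 66 mm diameter, 100 mm tall, about 0.4 kg, upright; origin at the centre of its underside. Leave it alone.
- jar: Amber glass jar with a white cap, 60 mm diameter, 85 mm tall, 0.3 kg, standing on the counter between the bays towards the robot; origin at the centre of its underside. Leave it alone.

How it is judged:
At the end, for the whole second after the job is handed in: The empty bay's marker lies on its far-side stop, within 0.12 rad (7 degrees) of flat (joint above 3.02 of 3.14), ring face up and at rest; the stocked bay's marker edge is within 20 mm of where it started; the cans and jar stand upright within 25 mm of where they started (value of joint empty_marker above 3.02 rad and velocity of joint empty_marker between -0.05 and 0.05 rad/s and distance of stocked_marker_edge from where it was at the start of the episode below 0.02 m and not (distance of any of can0, can1, jar from where it was at the start of the episode above 0.025 m) and angle between each of can0, can1, jar's own z axis and vertical below 0.15 rad); the robot touches nothing.
It fails at once if the marker paddle is pinched (fingers press on both of its faces at once with more than 4 N each) (contact force between the fingers and empty_marker_c1 above 4 N and contact force between the fingers and empty_marker_c2 above 4 N).
It fails at once if the stocked bay's marker is moved (its edge by more than 20 mm) (distance of stocked_marker_edge from where it was at the start of the episode above 0.02 m).
It fails at once if a can or the jar is lifted, carried or shoved more than 25 mm, or tipped (distance of any of can0, can1, jar from where it was at the start of the episode above 0.025 m or angle between any of can0, can1, jar's own z axis and vertical above 0.3 rad).
It also fails if it takes over 42 s, if anything falls off the work surface, if the arm or the gripper's body presses on something with over 40 N, if the wrist force passes 120 N, or if a joint passes its speed limit or range.

## Working session

There is one attempt and no reset: what is moved stays moved. The work goes in short steps, Python scripts to look and compute and a tool call to move; the robot and the scene stay as the last step left them, time stands still between calls to the robot, and variables do not carry over. Pictures are saved under pics/ and viewed, and the job is handed in when it is done.

Besides the shell and the picture viewer there is one more tool, called after "Call:" by a JSON object that holds its "method" and its "body". move_arm: Moves the arm, as the interface text tells. Its arguments: {"type":"object","properties":{"rows":{"type":"array","items":{"type":"number"}},"grip_force":{"type":"number"}},"required":["rows"]}

```bash
mkdir -p pics; ls; cat > h.py <<'E'
import numpy as np, cv2
from rig import robot
def snap(cam,fn):
    d=robot.camera(cam); cv2.imwrite('pics/'+fn,cv2.cvtColor(d['color'],cv2.COLOR_RGB2BGR)); return d
def pt(d,c,r,k=1):
    c,r=int(round(c)),int(round(r)); w=d['z_map'][r-k:r+k+1,c-k:c+k+1]; z=np.median(w[w>0]) if (w>0).any() else 0
    return d['R'].T@(z*np.linalg.inv(d['camera_matrix'])@[c,r,1]-d['t'])
def ray(d,c,r,zw):
    v=d['R'].T@np.linalg.inv(d['camera_matrix'])@[c,r,1]; o=-d['R'].T@d['t']; return o+v*(zw-o[2])/v[2]
E
python3 - <<'E'
from h import *
np.set_printoptions(precision=4,suppress=True)
for cam in ['scene','top']:
    d=snap(cam,cam+'0.png'); print(cam,-d['R'].T@d['t'])
    for n in ['empty_bay','stocked_bay','empty_marker','empty_marker_edge','empty_bay_pivot','stocked_bay_pivot','stocked_marker_edge','can0','jar']:
        for f in (robot.search_frame,robot.spot_point):
            try:
                for o in f(cam,n)[:3]: print(n,f.__name__,np.array(o['at']),round(o['conf'],2),pt(d,*o['at']))
            except Exception as e: print(n,f.__name__,e)
o=robot.get_obs();print(o)
E
```

```text
pics
scene [0.8825 0.4964 0.9113]
empty_bay call [324.3 305.8] 0.73 [0.5891 0.1854 0.0031]
empty_bay call [336.8 296.9] 0.83 [0.5606 0.1895 0.0158]
stocked_bay call [232.  172.5] 0.62 [ 0.5598 -0.2088  0.0148]
stocked_bay call [335.4 200.3] 0.52 [0.4448 0.032  0.0739]
stocked_bay call [242.1 179. ] 0.62 [ 0.5524 -0.1757  0.0159]
empty_marker call [358.9 247.1] 0.92 [0.514  0.1805 0.1467]
empty_marker call it knows: can, empty_bay, empty_bay_pivot, empty_marker_edge, jar, stocked_bay, stocked_bay_pivot, stocked_marker_edge
empty_marker_edge call [358.8 248.5] 0.96 [0.5155 0.1822 0.1469]
empty_marker_edge call [197.7 195.3] 0.46 [ 0.6804 -0.1298  0.0999]
empty_marker_edge call [323.4 306.9] 0.36 [0.5924 0.1864 0.0044]
empty_marker_edge call [375.8 230.4] 0.66 [0.4659 0.1714 0.1485]
empty_marker_edge call [239.1 179.9] 0.65 [ 0.5598 -0.1771  0.0161]
empty_bay_pivot call [322.3 304. ] 0.67 [0.5901 0.1803 0.0045]
empty_bay_pivot call [341.6 261.8] 0.81 [0.5564 0.1849 0.1421]
stocked_bay_pivot call [236.1 175.1] 0.61 [ 0.557  -0.1952  0.0149]
stocked_bay_pivot call [235.3 139.1] 0.8 [ 0.55
[... 1736 characters left out ...]
0.2145  0.1029]
can0 call [363.7 146.5] 0.55 [ 0.6474 -0.1385  0.1022]
jar call [280.2 271.2] 0.88 [0.422  0.0164 0.0849]
jar call [197.8 200.7] 0.74 [0.5451 0.1573 0.143 ]
jar call [280.5 270. ] 0.61 [0.4238 0.0163 0.0851]
{'time': 1.8, 'q': array([ 1.1655,  0.5275,  1.4327, -0.    ,  1.1814, -0.1785]), 'joint_velocities': array([ 0.0012, -0.0008,  0.0006, -0.0013,  0.0024,  0.0005]), 'joint_torque': array([  0.0011, -44.0001, -17.6985,   0.0635,   0.0505,  -0.    ]), 'position': array([0.1405, 0.609 , 0.2225]), 'tool_rot': array([0.1131, 0.9936, 0.    , 0.    ]), 'ft_force': array([-0.3553, -0.5144, -0.4268]), 'moment': array([ 0.0381, -0.0041, -0.0438]), 'grip_width': 0.08744900751365081}
```

View pictures.

View pics/scene0.png

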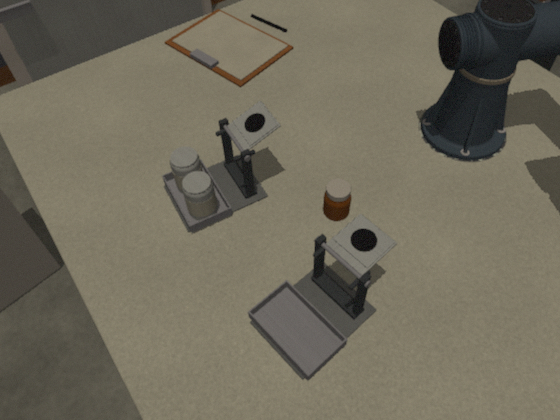

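View pics/top0.png

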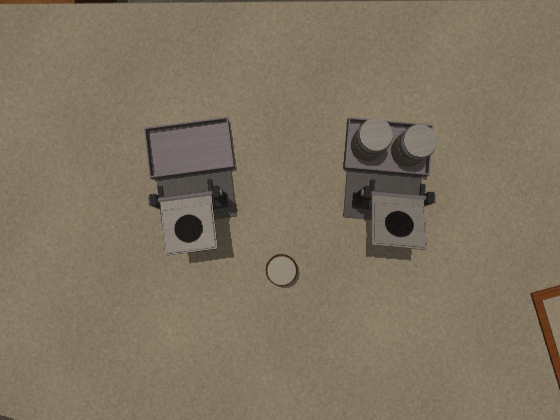

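```bash
python3 - <<'E'
from h import *
np.set_printoptions(precision=4,suppress=True)
d=robot.camera('top'); K=np.linalg.inv(d['camera_matrix'])
v,u=np.mgrid[100:270,130:260]; z=d['z_map'][100:270,130:260]
P=(np.stack([u,v,np.ones_like(u)],-1)*z[...,None])@K.T; P=(P-d['t'])@d['R']
c=[ray(d,*p,0.032) for p in [(146,128),(228,119),(235,171),(152,180)]]
for p in c: print(p[:2])
print('tray c',np.mean(c,0), 'yaw', np.arctan2(*(np.array(c[0])-c[1])[[0,1]]*[-1,1]))
col=d['color'][100:270,130:260].astype(int)
m=(P[...,2]>0.13)&(z>0)
q=P[m]; 
bright=(col.min(-1)[m]>110)
print(m.sum(),bright.sum())
x,y,zz=q.T
cv2.imwrite('pics/m.png',cv2.resize((m*255).astype(np.uint8),None,fx=4,fy=4))
r=cv2.minAreaRect((q[(x<0.535)][:,:2]*1000).astype(np.float32)); print(r)
s=q[x<0.53]; A=np.c_[s[:,:2],np.ones(len(s))]; k=np.linalg.lstsq(A,s[:,2],rcond=None)[0]; print('plane',k,'tilt',np.arctan(np.hypot(*k[:2])))
w=q[zz>0.15]; 
for lo in (0.1,0.2):
  t=q[(zz>0.13)&(x>0.53)&((y<0.14) if lo==0.1 else (y>0.225))]; print(lo,len(t),t.mean(0) if len(t) else '',t.min(0),t.max(0))
E
python3 -c "
import cv2;a=cv2.imread('pics/top0.png')[100:270,130:260];cv2.imwrite('pics/crop.png',cv2.resize(a,None,fx=3.5,fy=3.5))"
```

```text
[0.7014 0.2774]
[0.7181 0.116 ]
[0.6145 0.1023]
[0.5981 0.2642]
tray c [0.658 0.19  0.032] yaw 0.10265744075335698
3462 1923
((498.61090087890625, 174.1959686279297), (82.4491958618164, 93.07183837890625), 7.173768520355225)
plane [-0.0584 -0.0078  0.1802] tilt 0.058870537902165725
0.1 268 [0.5562 0.1306 0.1451] [0.5305 0.1156 0.1302] [0.5845 0.14   0.1566]
0.2 156 [0.5489 0.2317 0.1478] [0.5309 0.2251 0.1311] [0.5727 0.2434 0.1575]
```

View pics/crop.png

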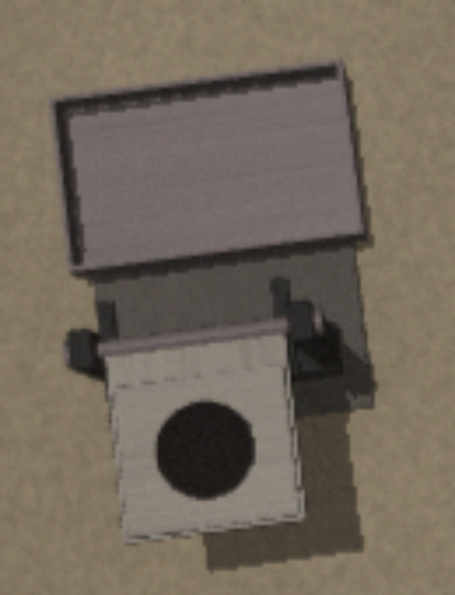

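Call:
{"method": "move_arm", "body": {"rows": [30,-25,0,0,0,-0.137,1,36,-30,0,0,0,-0.137,1,36,-30,0,0,0,-0.137,1,36,-30,0,0,0,-0.137,1,36,-30,0,0,0,-0.137,1,36,-30,0,0,0,-0.137,1,36,-30,0,0,0,-0.137,1,36,-30,0,0,0,-0.137,1,30,-25,0,0,0,-0.137,1,0,0,0,0,0,0,1], "grip_force": 20}}

```text
time: 2.85
position: [0.4572, 0.3461, 0.2228]
tool_rot: [0.67, 0.743, 0.001, 0.001]
ft_force: [-0.5, 0.1, -0.1]
grip_width: 0.0149
```

Call:
{"method": "move_arm", "body": {"rows": [0,0,0,-0.13,-0.015,0,1,0,0,0,-0.13,-0.015,0,1,0,0,0,-0.13,-0.015,0,1,0,0,0,-0.13,-0.015,0,1,0,0,0,-0.13,-0.015,0,1,0,0,0,-0.13,-0.015,0,1,0,0,0,0,0,0,1,0,0,0,0,0,0,1]}}

```text
time: 3.65
position: [0.4517, 0.3496, 0.2217]
tool_rot: [0.615, 0.69, -0.254, 0.285]
ft_force: [0.1, 0.3, 0.3]
grip_width: 0.0
```

```bash
cat >> h.py <<'E'
from scipy.spatial.transform import Rotation as Ro
PV=np.array([.552,.179,.140]); YAW=.115
B=np.array([[np.cos(YAW),np.sin(YAW),0],[-np.sin(YAW),np.cos(YAW),0],[0,0,1]])
def st():
    o=robot.get_obs(); R=Ro.from_quat(o['tool_rot']).as_matrix()
    print('t',round(o['time'],2),'pos',o['position'],'bay(mm)',(B@(o['position']-PV)*1000).round(1),'q',o['q'],'F',o['ft_force'],'w',o['grip_width'])
    print('toolz bay',B@R[:,2],'tooly bay',B@R[:,1])
E
python3 - <<'E'
from h import *
np.set_printoptions(precision=3,suppress=True)
st()
E
```

```text
t 3.65 pos [0.452 0.35  0.222] bay(mm) [-80.1 181.   81.7] q [ 0.765  0.736  1.282 -0.599  1.65   0.768] F [0.07  0.319 0.298] w 3.72842716682208e-05
toolz bay [-0.    -0.706 -0.708] tooly bay [ 1.    -0.001  0.001]
```

Call:
{"method": "move_arm", "body": {"rows": [0,0,-36,0,0,0,1,0,0,-36,0,0,0,1,0,0,-36,0,0,0,1,0,0,-34,0,0,0,1,4,-30,0,0,0,0,1,4,-30,0,0,0,0,1,4,-30,0,0,0,0,1,3,-30,0,0,0,0,1,3,-30,0,0,0,0,1,0,0,0,0,0,0,1,0,0,0,0,0,0,1]}}

```text
time: 4.75
position: [0.4726, 0.1987, 0.0838]
tool_rot: [0.618, 0.688, -0.251, 0.287]
ft_force: [0.6, 2.0, 4.3]
grip_width: 0.0009
```

```bash
python3 - <<'E'
from h import *
np.set_printoptions(precision=3,suppress=True)
st(); snap('scene','s1.png'); snap('top','t1.png')
a=np.hstack([cv2.imread('pics/s1.png')[150:380,230:480],cv2.imread('pics/t1.png')[90:320,90:340]]);cv2.imwrite('pics/c1.png',cv2.resize(a,None,fx=1.6,fy=1.6))
E
```

```text
t 4.75 pos [0.473 0.199 0.084] bay(mm) [-76.6  28.7 -56.2] q [ 0.562  0.825  1.615 -0.747  1.216  0.912] F [0.573 1.972 4.268] w 0.0008611296580272917
toolz bay [ 0.004 -0.704 -0.71 ] tooly bay [ 1.    -0.004  0.009]
```

View pics/c1.png

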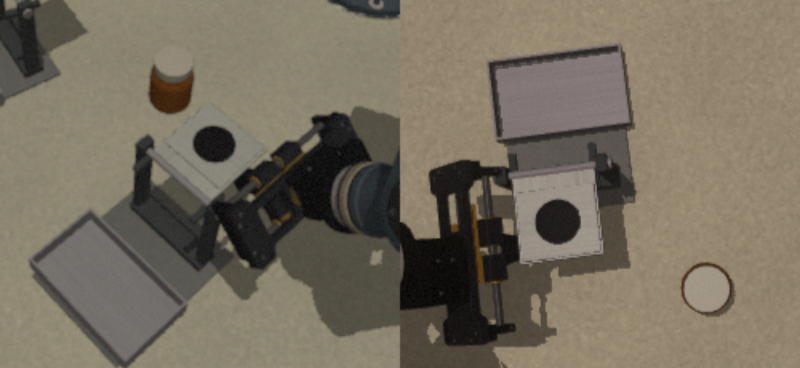

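Call:
{"method": "move_arm", "body": {"rows": [0,0,8,0,0,0,1,0,0,8,0,0,0,1,0,0,0,0,0,0,1]}}

```text
time: 5.15
position: [0.4706, 0.199, 0.0976]
tool_rot: [0.617, 0.688, -0.253, 0.286]
ft_force: [0.1, -0.3, -0.9]
grip_width: 0.0003
```

Call:
{"method": "move_arm", "body": {"rows": [0,0,8,0,0,0,1,0,0,8,0,0,0,1,0,0,9,0,0,0,1,1,0,9,0,0,0,1,1,0,9,0,0,0,1,0,0,0,0,0,0,1]}}

```text
time: 5.75
position: [0.4732, 0.1995, 0.141]
tool_rot: [0.617, 0.688, -0.253, 0.287]
ft_force: [-0.2, 1.0, 0.0]
grip_width: 0.0004
```

```bash
cat > look.py <<'E'
import sys
from h import *
np.set_printoptions(precision=3,suppress=True)
n=sys.argv[1]
st(); snap('scene','s%s.png'%n); snap('top','t%s.png'%n)
a=np.hstack([cv2.imread('pics/s%s.png'%n)[150:380,230:480],cv2.imread('pics/t%s.png'%n)[90:320,90:340]]);cv2.imwrite('pics/c%s.png'%n,cv2.resize(a,None,fx=1.6,fy=1.6))
E
python3 look.py 2
```

```text
t 5.75 pos [0.473 0.199 0.141] bay(mm) [-75.9  29.4   1. ] q [ 0.563  0.736  1.596 -0.723  1.299  0.833] F [-0.172  1.032  0.016] w 0.00035315819896455393
toolz bay [ 0.002 -0.706 -0.708] tooly bay [ 1.    -0.003  0.005]
```

View pics/c2.png

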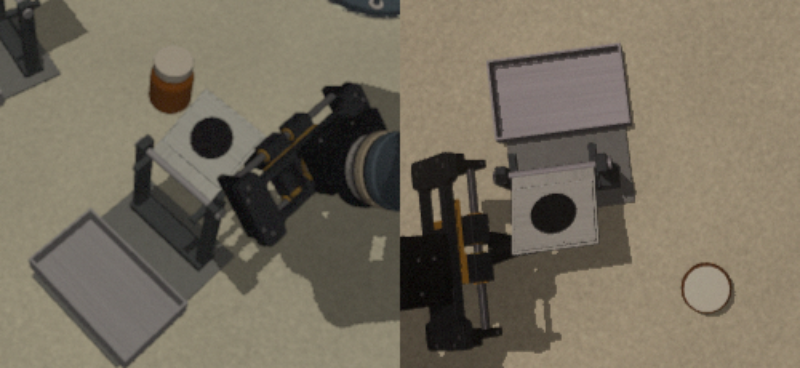

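Call:
{"method": "move_arm", "body": {"rows": [3,0,10,0,0,0,1,3,0,10,0,0,0,1,4,1,9,0,0,0,1,7,1,8,0,0,0,1,7,1,7,0,0,0,1,7,1,7,0,0,0,1,8,1,5,0,0,0,1,8,1,4,0,0,0,1,9,1,4,0,0,0,1,0,0,0,0,0,0,1]}}

```text
time: 6.85
position: [0.5304, 0.206, 0.2042]
tool_rot: [0.617, 0.688, -0.253, 0.287]
ft_force: [-0.7, -0.5, -0.1]
grip_width: 0.0004
```

```bash
python3 look.py 3
```

```text
t 6.85 pos [0.53  0.206 0.204] bay(mm) [-18.4  29.3  64.2] q [ 0.524  0.696  1.436 -0.715  1.431  0.676] F [-0.737 -0.492 -0.059] w 0.0004448492050714661
toolz bay [ 0.002 -0.707 -0.707] tooly bay [ 1.    -0.003  0.005]
```

View pics/c3.png

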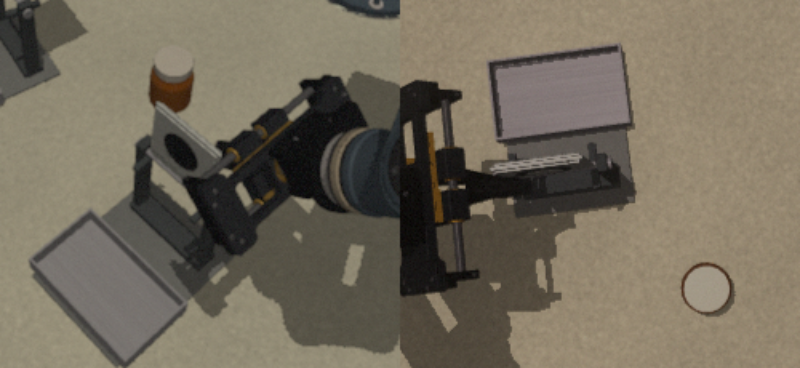

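Call:
{"method": "move_arm", "body": {"rows": [8,1,3,0,0,0,1,8,1,3,0,0,0,1,8,1,2,0,0,0,1,8,1,-1,0,0,0,1,8,1,-1,0,0,0,1,8,1,-2,0,0,0,1,8,1,-5,0,0,0,1,7,1,-5,0,0,0,1,6,1,-6,0,0,0,1,4,0,-8,0,0,0,1,3,0,-8,0,0,0,1,0,0,0,0,0,0,1]}}

```text
time: 8.15
position: [0.6043, 0.2147, 0.1738]
tool_rot: [0.616, 0.689, -0.255, 0.286]
ft_force: [0.3, -0.9, 0.2]
grip_width: 0.0007
```

```bash
python3 look.py 4
```

```text
t 8.15 pos [0.604 0.215 0.174] bay(mm) [56.1 29.5 33.8] q [ 0.483  0.81   1.267 -0.726  1.451  0.608] F [ 0.292 -0.891  0.207] w 0.0006795525143441783
toolz bay [-0.002 -0.707 -0.707] tooly bay [ 1.    -0.003  0.001]
```

View pics/c4.png

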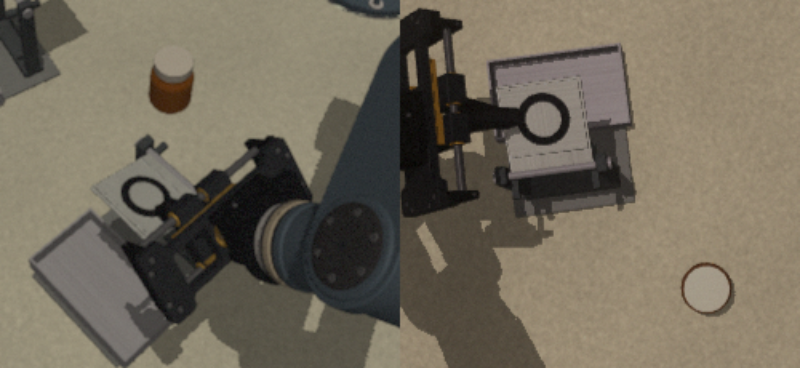

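Call:
{"method": "move_arm", "body": {"rows": [4,0,-6,0,0,0,1,3,0,-6,0,0,0,1,2,0,-5,0,0,0,1,0,0,-4,0,0,0,1,0,0,-3,0,0,0,1,0,0,0,0,0,0,1]}}

```text
time: 8.85
position: [0.6139, 0.215, 0.1523]
tool_rot: [0.616, 0.688, -0.254, 0.287]
ft_force: [-0.2, -0.3, 2.4]
grip_width: 0.0006
```

Call:
{"method": "move_arm", "body": {"rows": [0,0,-2,0,0,0,1,0,0,-2,0,0,0,1,0,0,0,0,0,0,1,0,0,0,0,0,0,1]}}

```text
time: 9.25
position: [0.614, 0.2149, 0.1515]
tool_rot: [0.616, 0.687, -0.254, 0.288]
ft_force: [-2.6, 2.2, 11.4]
grip_width: 0.0003
```

Call:
{"method": "move_arm", "body": {"rows": [0,0,-2,0,0,0,1,0,0,0,0,0,0,1]}}

```text
time: 9.45
position: [0.6141, 0.2148, 0.1513]
tool_rot: [0.616, 0.687, -0.254, 0.289]
ft_force: [-3.8, 1.9, 16.6]
grip_width: 0.0005
```

Call:
{"method": "move_arm", "body": {"rows": [0,0,5,0,0,0,1,0,0,10,0,0,0,1,0,0,20,0,0,0,1,-1,10,30,0,0,0,1,-2,20,30,0,0,0,1,-3,30,20,0,0,0,1,-4,35,10,0,0,0,1,-4,35,0,0,0,0,1,-4,35,0,0,0,0,1,-2,20,0,0,0,0,1,0,0,0,0,0,0,1]}}

```text
time: 10.55
position: [0.5926, 0.4031, 0.2704]
tool_rot: [0.615, 0.69, -0.253, 0.286]
ft_force: [-0.5, -1.1, -0.5]
grip_width: 0.0003
```

```bash
python3 look.py 5; python3 - <<'E'
from h import *
np.set_printoptions(precision=4,suppress=True)
d=snap('top','tf.png'); snap('scene','sf.png')
K=np.linalg.inv(d['camera_matrix']); v,u=np.mgrid[0:420,0:560]
P=((np.stack([u,v,np.ones_like(u)],-1)*d['z_map'][...,None])@K.T-d['t'])@d['R']
b=(P-PV)@B.T
m=(b[...,0]>.035)&(b[...,0]<.092)&(abs(b[...,1])<.038)&(b[...,2]>-.06)&(d['z_map']>0)
s=b[m]; A=np.c_[s[:,:2],np.ones(len(s))];k=np.linalg.lstsq(A,s[:,2],rcond=None)[0]
print(len(s),k,'tilt x',np.arctan(k[0]),s[:,2].mean())
cv2.imwrite('pics/cf.png',np.hstack([cv2.imread('pics/sf.png')[60:400,130:530],cv2.imread('pics/tf.png')[60:400,90:480]]))
E
```

```text
t 10.55 pos [0.593 0.403 0.27 ] bay(mm) [ 66.  217.9 130.4] q [ 0.695  0.885  0.804 -0.669  1.873  0.515] F [-0.468 -1.075 -0.491] w 0.00032986514419232603
toolz bay [ 0.003 -0.706 -0.708] tooly bay [1.    0.001 0.003]
1414 [-0.0046  0.0046  0.0069] tilt x -0.004559432546671122 0.006613894741314376
```

View pics/cf.png

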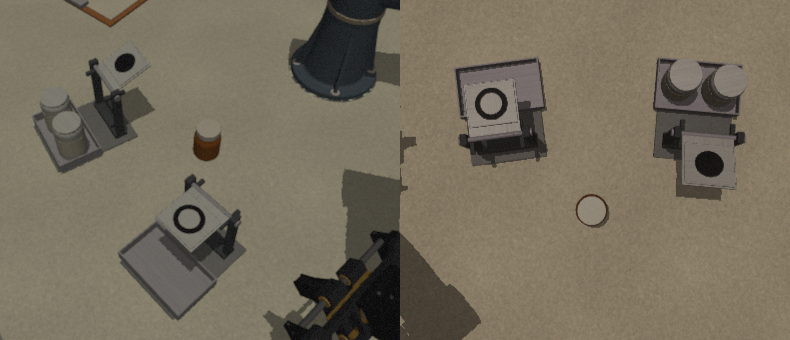

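The paddle lies flat with the ring up (tilt about 0.005 rad), the arm is clear, and nothing else appears to have moved. I'm handing in.

```bash
python3 -c "
from rig import robot
print(robot.hand_in())"
```

```text
the job is handed in; nothing more can be done
None
```

The empty bay's marker now lies flat on its far-side stop with the ring face up, and I handed the job in at about 11 s of the 42 s limit.

I brought the shut fingers in from the left, tilted 45°, lifted the paddle from below and swept it over its pivot. I then pressed it down on the stop until the force rose to about 17 N while it moved only about 0.2 mm. Then I withdrew the arm.

**Last checks**
- **Marker:** the depth picture shows the paddle within about 0.005 rad of level. Its face is 6.6 mm above the pivot against the expected 5 mm, which is within the camera calibration error.
- **Other objects:** in the pictures, the stocked marker, the cans and the jar look unmoved. I did not measure their positions again.
- **Robot:** it was clear of everything at hand-in.

**One doubt:** as the fingers went in under the paddle, the wrist force read about 4–5 N. The gripper body may have brushed an upright, or it may just have been the arm stopping. It went away when I raised the tool by about 14 mm, and it was well below the limits.

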